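# Load the jar carrier and hold it up level

## Task

Pick up the loose small glass jar, the twin of the one already in the wooden carrier, with a gentle grip and set it down softly, upright, in the carrier's empty bay. Then take the carrier by its handle, lift it about 10 cm off the table with both jars standing in it, level all the way, and finish while holding it there, still and level: do not put it down or let go. Leave the other things on the table where they are.

Things in the scene. Friction and masses are not known exactly. Their poses are not given: they have to be found in the camera images.
- carrier: Loose wooden jar carrier, 0.3 kg, any yaw. Tray 280 (its x) x 104 (y) mm, floor 8 mm thick, rim top 26 mm above the underside. Mid-tray a 14 mm thick upright on a foot (70 mm in x, 26 mm high) bears a cross-bar handle. Either side of the foot is a bay, 99 x 92 mm inside: the +x bay holds a jar, the -x bay is empty. Origin: centre of the tray's underside; z up.
- handle (a point): Middle of the carrier's handle, 145 mm above the underside. The bar is 24 mm thick along the carrier's x, 90 mm long along its y, 30 mm high (130 to 160 mm up): pinch it from above, fingers closing along the carrier's x. With both jars in, the carrier about balances below this point. Axes parallel to the carrier's.
- empty_bay (a point): Centre of the empty bay's floor, on its top face (8 mm above the carrier's underside), 84.5 mm from the carrier's middle along its -x. Axes parallel to the carrier's. With the fingers closing along the carrier's y the gripper clears the handle.
- jar_loose: Small clip-top glass jar to be loaded, 0.18 to 0.29 kg: round body 60 mm in diameter up to 68 mm, lid on top, 92 mm high in all, closed, nuts inside. Stands upright on the table, the smallest jar there, twin of the one in the carrier. Origin: centre of its underside. The thin wire clip does not hinder. Grip it with 20 to 40 N; over 60 N a finger is too much.
- jar_loaded: The identical small jar (60 mm diameter, 92 mm high) that already stands in the carrier's +x bay. Origin: centre of its underside. Leave it in place.
- jar_tall: Bystander: taller clip-top jar, 72 mm in diameter, 150 mm high, on the table near the loose jar. Origin: centre of its underside.
- jar_wide: Bystander: wide clip-top jar, 96 mm in diameter, 105 mm high, on the table near the loose jar. Origin: centre of its underside.
- bowl: Bystander: white bowl, 150 mm across, 60 mm high. Origin: centre of its underside.
- mug: Bystander: white mug, 80 mm in diameter, 90 mm high. Origin: centre of its underside.
- spoon: Bystander: wooden spoon, 240 mm long, lying on the table along its x. Origin under its middle.
- seal: Bystander: flat black rubber sealing ring, 90 mm across, 5 mm thick. Origin: centre of its underside.
- table: The plank table; its top is at z = 0.
Not all that is in view belongs to the job. What is shaped like the jar_loaded but black, blue or yellow is not meant.

How it is judged (in metres and radians):
On the way, in this order (a step that is already met when the one before it is completed fails the run):
1. the loose jar stands in the empty bay, let go, with the carrier on the table (x of jar_loose in the frame of carrier between -0.1145 and -0.0545 m and y of jar_loose in the frame of carrier between -0.03 and 0.03 m and z of jar_loose in the frame of carrier between 0.002 and 0.014 m and angle between each of jar_loose, jar_loaded's own z axis and vertical below 0.15 rad and x of jar_loaded in the frame of carrier between 0.0545 and 0.1145 m and y of jar_loaded in the frame of carrier between -0.03 and 0.03 m and z of jar_loaded in the frame of carrier between 0.002 and 0.014 m and contact force between the fingers and jar_loose below 0.1 N and height (world z) of carrier below 0.01 m and linear speed of jar_loose below 0.03 m/s), for 0.2 s.
2. the carrier is lifted by its handle, level, with both jars in it (height (world z) of carrier between 0.06 and 0.16 m and angle between carrier's own z axis and vertical below 0.1 rad and contact force between carrier and table below 0.2 N and contact force between the fingers and carrier above 3 N and distance between the grasp point and handle below 0.05 m and x of jar_loose in the frame of carrier between -0.1145 and -0.0545 m and y of jar_loose in the frame of carrier between -0.03 and 0.03 m and z of jar_loose in the frame of carrier between 0.002 and 0.014 m and angle between each of jar_loose, jar_loaded's own z axis and vertical below 0.15 rad and x of jar_loaded in the frame of carrier between 0.0545 and 0.1145 m and y of jar_loaded in the frame of carrier between -0.03 and 0.03 m and z of jar_loaded in the frame of carrier between 0.002 and 0.014 m), for 0.5 s.
At the end, for the whole second after the job is handed in: Fingers hold the carrier at its handle (TCP within 50 mm, over 3 N), underside 60-160 mm up, not on the table, tilt under 0.10 rad, still (0.03 m/s, 0.15 rad/s); both small jars stand on their bay floors (within 30 mm of the middle in x and y, tilt under 0.15 rad) (all of step 2 and linear speed of carrier below 0.03 m/s and angular speed of carrier below 0.15 rad/s); the arm keeps its last pose, push and grip.
It fails at once if the loose glass jar is squeezed or knocked with more than 60 N a finger (120 N in all) (contact force between the fingers and jar_loose above 120 N).
It fails at once if the jar is pressed or knocked hard on the carrier (more than 40 N) (contact force between jar_loose and carrier above 40 N).
It fails at once if the loose jar is dropped (falls freely by more than about 10 mm: over 0.45 m/s while not held) (linear speed of jar_loose above 0.45 m/s and contact force between the fingers and jar_loose below 0.1 N).
It fails at once if a small jar is tipped by more than 0.4 rad or the carrier by more than 0.2 rad (angle between any of jar_loose, jar_loaded's own z axis and vertical above 0.4 rad or angle between carrier's own z axis and vertical above 0.2 rad).
It fails at once if a bystander is moved by more than 30 mm (distance of any of jar_tall, jar_wide, bowl, mug, spoon, seal from where it was at the start of the episode above 0.03 m).
It also fails if it takes over 58 s, if anything falls off the work surface, if the arm or the gripper's body presses on something with over 40 N, if the wrist force passes 120 N, or if a joint passes its speed limit or range.

## Robot

A 6-joint arm with a two-finger parallel gripper is mounted at the origin on the work surface. World frame = base frame: x ahead of the robot, y to its left, z up, the work surface at z = 0. Lengths are in m, angles in degrees, forces in N, time in s.
With the tool pointing down it reaches from about 0.4 to 0.825 m from the base axis. Payload 7 kg.
Tool frame: the origin (TCP) lies between the finger pads, 19 mm behind the fingertips; this is the grasp point; z points along the fingers, y is the line along which they close (so a half turn about z gives the same grasp; the last joint's range is limited). The gripper opens to 88 mm and grips with 3 to 60 N. Pads are 19 mm wide; open, the fingers measure 130 mm over their backs; the gripper's body (78 mm by 193 mm) begins 47 mm behind the grasp point.
Start: joints at [-55.227, 20.546, 0.682, 0, -70.136, -16.507], TCP at [0.212, -0.641, 0.245] pointing down, gripper open.
Joint ranges: [-176.03, 176.03], [-82.01, 121.73], [-58.28, 71.71], [-173.87, 95.51], [-174.79, -0.11], [-173.66, 173.66]. Speed limits (degrees/s): [136.94, 136.94, 172.46, 180, 180, 180].

## Interface

Orientations are given as [roll, pitch, yaw] about the fixed x, y, z axes, in that order (R = Rz(yaw) Ry(pitch) Rx(roll)).
In Python, from plant import ctrl gives the robot as it stands. The module is installed in compiled form; this text tells all that it offers.
- The arm moves only by the shell command python3 -m creep 'ROWS'. ROWS is JSON, a list of rows, each an object with "grip": the closure, from 0 (fully open) to 1 (shut); "delta_pos": the shift along the tool's x, y, z scaled (see below), a list of three; "rotation": the turn, a rotation vector about the tool's x, y, z scaled (see below), a list of three. A call has 1 to 5 rows; each row is the pose to reach, as a shift and turn from the pose commanded when the call began, along the tool's axes at that moment; what a row does not reach only later rows make up. The controller multiplies each number of a shift by 10 cm and each number of a turn by pi/2 rad. A row lasts 1/10 s, in which the tool goes at most 50 mm and 8.59 degrees, less where a joint would pass 70% of its speed; a pose out of reach is approached as far as the arm can. A call with a number of a shift or a turn outside -1 to 1 is refused whole. A call with a gripper value outside its range is refused whole. The fingers move at their own pace and stop on an object; the grip force is fixed at half the most. Time passes only in rows, so rows that repeat a pose let the fingers close. It gives the time, the measured TCP pose, the force, the opening and the grip force at its end, in the units of the state.
- ctrl.get_obs(): the state, without advancing time (a new reading comes with each control period).
- ctrl.snapshot(name): name is "scene" or "top" or "wrist"; returns a dict with "color" (384x512x3 uint8, red, green, blue), "intrinsics" (3x3 intrinsics, pixels), "R" (3x3) and "t" (3): a world point X has camera coordinates R X + t. Camera axes: x right, y down, z forward; pixel columns grow to the right and rows downward; lengths in m; the calibration is good to about 2 mm. The wrist camera is an equidistant fisheye: a pixel r from the principal point sees the ray r / f radians off the axis. A picture is of the moment at which its call begins. There is no depth.
- ctrl.close_job(): hands the job in; it is judged then, once.
The state is a dict: "clock": time; "joint_pos": joint angles; "qvel": joint speeds; "tau": joint torques, N m; "tool_pos": TCP position; "orientation": TCP orientation; "force": force on the tool from outside, world axes, zero at the start; "moment": the same for the moment, N m; "opening": finger opening in m; "gripper_force": force on a finger pad.
Only numpy, scipy, OpenCV 4.12 (cv2) and the standard library are available. Lean on these libraries where they do the work, as an engineer would, in place of code of your own. Each camera call takes 0.05 s, during which the arm holds its last target. There are 200 camera calls.

## Working session

There is one attempt and no reset: what is moved stays moved. The work goes in short steps, Python scripts to look and compute and a shell command to move; the robot and the scene stay as the last step left them, time stands still between calls to the robot, and variables do not carry over. Pictures are saved under pics/ and viewed, at most 10 in all, crops included, and the job is handed in when it is done.

```bash
mkdir -p pics
python3 - <<'E'
from plant import ctrl
import cv2
o=ctrl.get_obs();print(o)
for n in("top","scene"):
    s=ctrl.snapshot(n);cv2.imwrite(f"pics/{n}0.png",s["color"][:,:,::-1]);print(n,s["intrinsics"],s["R"],s["t"])
E
```

```text
{'clock': 0.0, 'joint_pos': array([-5.52272109e+01,  2.05919611e+01,  6.33138469e-01, -2.08293749e-02,
       -7.01364902e+01, -1.65079843e+01]), 'qvel': array([ 0.02880954, -0.00678799, -0.03489011, -0.05972221, -0.08020834,
       -0.01777979]), 'tau': array([-3.17897517e-03, -5.82707369e+01,  2.93047482e+01,  6.99747518e+00,
        6.70576832e-03, -1.83539669e-04]), 'tool_pos': array([ 0.21139378, -0.64054919,  0.24440968]), 'orientation': array([ 1.79903052e+02, -8.31206488e-03, -1.61742282e+02]), 'force': array([ 0.11965332, -0.3786055 ,  0.08104475]), 'moment': array([ 0.03498861, -0.022555  ,  0.04533974]), 'gripper_force': 0.0, 'opening': 0.0875795097367507}
top [[379.29069382   0.         255.10428976]
 [  0.         379.29069382 184.59421319]
 [  0.           0.           1.        ]] [[-0.00203959 -0.99998752 -0.00456178]
 [-0.99719564  0.00237513 -0.07480115]
 [ 0.07481105  0.00439642 -0.99718804]] [0.04375084 0.54182489 1.15021864]
scene [[374.32722826   0.         259.97326956]
 [  0.         374.32722826 193.80801447]
 [  0.           0.           1.        ]] [[-0.63909734  0.76906234  0.0098851 ]
 [ 0.64804372  0.54536297 -0.53161882]
 [-0.41423898 -0.3333502  -0.84692604]] [ 0.31503601 -0.32679078  1.64802795]
```

View pics/top0.png

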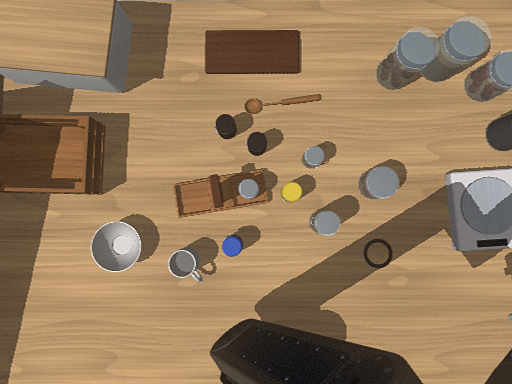

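View pics/scene0.png

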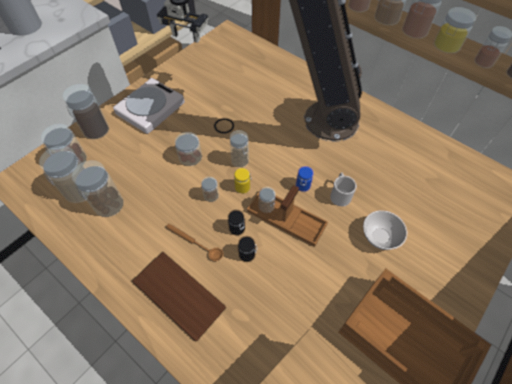

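Top view: the carrier is at about (222,192) with its loaded jar at (248,189). The loose jar's lid is at (315,153). Around it are the yellow decoy (292,191), the tall jar (326,222), the wide jar (381,182) and the black decoys at (226,126) and (257,143). I'll zoom in for corners.

Run:
```python
import cv2
a=cv2.imread("pics/top0.png")[135:225,165:345]
cv2.imwrite("pics/top0c.png",cv2.resize(a,None,fx=4.4,fy=4.4,interpolation=cv2.INTER_CUBIC))
b=cv2.imread("pics/scene0.png")[160:260,190:340]
cv2.imwrite("pics/scene0c.png",cv2.resize(b,None,fx=5,fy=5,interpolation=cv2.INTER_CUBIC))
```

```text
(no output)
```

View pics/top0c.png

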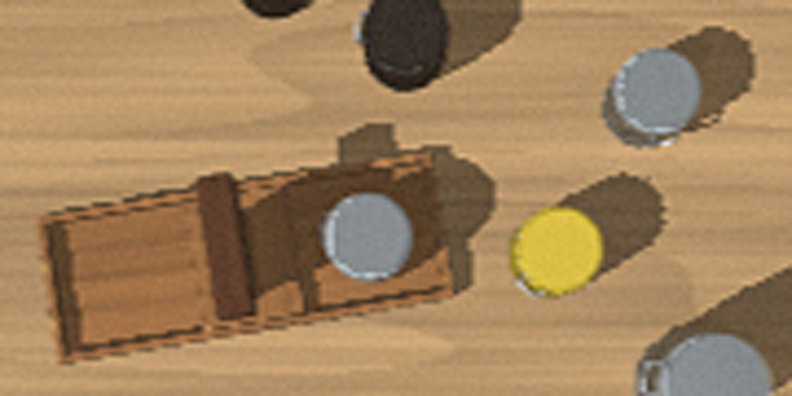

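View pics/scene0c.png

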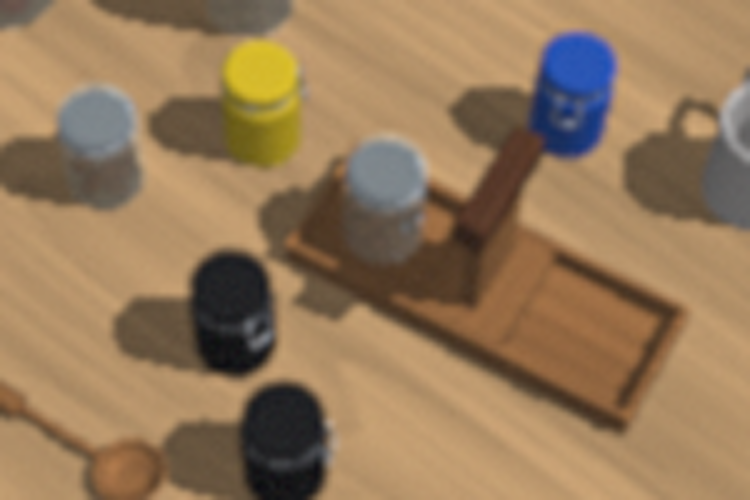

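The crops show the tray corners (top crop) at (40,215), (62,360), (455,295) and (432,150). The dark handle bar's corners are (198,178), (232,172), (252,312) and (220,320). The loaded lid is at (368,236) and the loose lid at (657,92). The empty bay is the left one.

```bash
cat > u.py <<'E'
import numpy as np,cv2
from plant import ctrl
from scipy.spatial.transform import Rotation as Ro
def ray(s,p,z):
    K,R,t=s["intrinsics"],s["R"],s["t"]
    d=R.T@np.linalg.solve(K,[p[0],p[1],1]);c=-R.T@t
    return (c+d*(z-c[2])/d[2])
def toolR():return Ro.from_euler('xyz',ctrl.get_obs()['orientation'],degrees=True)
def lid(s,p,r=14,z=.092):
    a=s["color"].astype(int);m=((a[:,:,2]>a[:,:,0]+2)&(a[:,:,2]>95)).astype(np.uint8)
    w=np.zeros_like(m);cv2.circle(w,(int(p[0]),int(p[1])),r,1,-1);m&=w
    m=cv2.morphologyEx(m,cv2.MORPH_OPEN,np.ones((3,3),np.uint8))
    c=max(cv2.findContours(m,0,2)[0],key=cv2.contourArea)
    (x,y),q=cv2.minEnclosingCircle(c);M=cv2.moments(c)
    g=(M['m10']/M['m00'],M['m01']/M['m00'])
    return ray(s,g,z),g,q,cv2.contourArea(c)
E
python3 - <<'E'
from u import *
s=ctrl.snapshot("top");f=lambda l:[(x/4.4+165-.4,y/4.4+135-.4) for x,y in l]
T=np.array([ray(s,p,.026) for p in f([(40,215),(62,360),(455,295),(432,150)])])
H=np.array([ray(s,p,.16) for p in f([(198,178),(232,172),(252,312),(220,320)])])
print(T,T.mean(0),np.linalg.norm(T-np.roll(T,1,0),axis=1));print(H,H.mean(0))
for d in (T[3]-T[0],T[2]-T[1]):print(np.degrees(np.arctan2(d[1],d[0])))
for d in(T[0]-T[1],T[3]-T[2],H[0]-H[3],H[1]-H[2]):print(np.degrees(np.arctan2(d[1],d[0]))-90)
for p in((248,189),(315,155)):print(lid(s,p))
q=ctrl.snapshot("scene")
for p in((267,194),(209,184)):print(lid(q,p))
E
```

```text
[[0.54558246 0.2928856  0.026     ]
 [0.44455792 0.27617803 0.026     ]
 [0.48907038 0.0031371  0.026     ]
 [0.59057731 0.01877425 0.026     ]] [0.51744702 0.14774374 0.026     ] [0.27777972 0.10239678 0.27664546 0.10270431]
[[0.55779938 0.16583175 0.16      ]
 [0.56147931 0.14479433 0.16      ]
 [0.47488347 0.13201499 0.16      ]
 [0.4700112  0.15168343 0.16      ]] [0.51604334 0.14858112 0.16      ]
-80.67814142179581
-80.74081713976166
-80.60934537966175
-81.24242430576277
-80.84469711404347
-81.60519275187161
(array([0.52569851, 0.06192458, 0.092     ]), (248.3117845117845, 188.34747474747473), 9.569448471069336, 247.5)
(array([ 0.62123763, -0.12867625,  0.092     ]), (313.74279835390945, 155.4506172839506), 9.414531707763672, 243.0)
(array([0.53203385, 0.06214397, 0.092     ]), (266.65327978580984, 194.64524765729584), 7.159010887145996, 124.5)
(array([ 0.63249282, -0.12529357,  0.092     ]), (208.77229080932784, 184.33882030178324), 6.984869003295898, 121.5)
```

```bash
R='x'
python3 -m creep '[{"grip":0,"delta_pos":[0,0,0],"rotation":[0,0,-0.09]},{"grip":0,"delta_pos":[0,0,0],"rotation":[0,0,-0.18]},{"grip":0,"delta_pos":[0,0,0],"rotation":[0,0,-0.27]},{"grip":0,"delta_pos":[0,0,0],"rotation":[0,0,-0.36]},{"grip":0,"delta_pos":[0,0,0],"rotation":[0,0,-0.45]}]'
python3 -m creep '[{"grip":0,"delta_pos":[0,0,0],"rotation":[0,0,-0.09]},{"grip":0,"delta_pos":[0,0,0],"rotation":[0,0,-0.18]},{"grip":0,"delta_pos":[0,0,0],"rotation":[0,0,-0.27]},{"grip":0,"delta_pos":[0,0,0],"rotation":[0,0,-0.36]},{"grip":0,"delta_pos":[0,0,0],"rotation":[0,0,-0.45]}]'
python3 -m creep '[{"grip":0,"delta_pos":[-0.16,-0.18,0],"rotation":[0,0,0]},{"grip":0,"delta_pos":[-0.36,-0.4,0],"rotation":[0,0,0]},{"grip":0,"delta_pos":[-0.56,-0.62,0],"rotation":[0,0,0]},{"grip":0,"delta_pos":[-0.72,-0.8,0],"rotation":[0,0,0]},{"grip":0,"delta_pos":[-0.88,-0.98,0],"rotation":[0,0,0]}]'
python3 - <<'E'
from u import *
o=ctrl.get_obs();print(o['tool_pos'],o['orientation'],o['joint_pos'],o['force'],o['clock'])
E
```

```text
clock: 0.7
tool_pos: [0.2115, -0.6408, 0.2451]
orientation: [180.0, 0.0, -120.9]
force: [0.6, -0.3, 0.7]
opening: 0.0877
gripper_force: 0.0
clock: 1.2
tool_pos: [0.2115, -0.6409, 0.2451]
orientation: [180.0, 0.0, -80.4]
force: [0.4, -0.4, -0.1]
opening: 0.088
gripper_force: 0.0
clock: 1.7
tool_pos: [0.2946, -0.5373, 0.2452]
orientation: [180.0, 0.0, -80.7]
force: [-0.2, -0.4, 0.5]
opening: 0.0878
gripper_force: 0.0
[ 0.29463173 -0.53734655  0.24524467] [ 1.79996871e+02  1.36051409e-02 -8.07284982e+01] [-4.30284190e+01  1.47588444e+01 -7.55853390e+00 -6.31646601e-03
 -6.76953002e+01  5.23023191e+01] [-0.2066974 -0.3706084  0.4988532] 1.7
```

```bash
python3 -m creep '[{"grip":0,"delta_pos":[-0.18,-0.2,0],"rotation":[0,0,0]},{"grip":0,"delta_pos":[-0.36,-0.4,0],"rotation":[0,0,0]},{"grip":0,"delta_pos":[-0.54,-0.6,0],"rotation":[0,0,0]},{"grip":0,"delta_pos":[-0.72,-0.8,0],"rotation":[0,0,0]},{"grip":0,"delta_pos":[-0.88,-0.98,0],"rotation":[0,0,0]}]' >/dev/null
python3 -m creep '[{"grip":0,"delta_pos":[-0.18,-0.2,0],"rotation":[0,0,0]},{"grip":0,"delta_pos":[-0.36,-0.4,0],"rotation":[0,0,0]},{"grip":0,"delta_pos":[-0.54,-0.6,0],"rotation":[0,0,0]},{"grip":0,"delta_pos":[-0.72,-0.8,0],"rotation":[0,0,0]},{"grip":0,"delta_pos":[-0.88,-0.98,0],"rotation":[0,0,0]}]' >/dev/null
python3 -m creep '[{"grip":0,"delta_pos":[-0.18,-0.2,0],"rotation":[0,0,0]},{"grip":0,"delta_pos":[-0.36,-0.4,0],"rotation":[0,0,0]},{"grip":0,"delta_pos":[-0.54,-0.6,0],"rotation":[0,0,0]},{"grip":0,"delta_pos":[-0.72,-0.8,0],"rotation":[0,0,0]},{"grip":0,"delta_pos":[-0.88,-0.98,0],"rotation":[0,0,0]}]' >/dev/null
python3 -m creep '[{"grip":0,"delta_pos":[-0.18,-0.2,0],"rotation":[0,0,0]},{"grip":0,"delta_pos":[-0.36,-0.4,0],"rotation":[0,0,0]},{"grip":0,"delta_pos":[-0.54,-0.6,0],"rotation":[0,0,0]},{"grip":0,"delta_pos":[-0.7,-0.8,0],"rotation":[0,0,0]},{"grip":0,"delta_pos":[-0.82,-0.98,0],"rotation":[0,0,0]}]'
python3 - <<'E'
from u import *
o=ctrl.get_obs();print(o['tool_pos'],o['orientation'])
s=ctrl.snapshot("wrist");cv2.imwrite("pics/w1.png",s["color"][:,:,::-1]);print(s["intrinsics"],s["R"],s["t"])
E
```

```text
clock: 3.7
tool_pos: [0.626, -0.1326, 0.2452]
orientation: [180.0, 0.0, -80.7]
force: [-0.5, 0.0, 1.0]
opening: 0.0876
gripper_force: 0.0
[ 0.62595504 -0.13255967  0.24524874] [ 1.79988806e+02  6.34153069e-03 -8.07045556e+01]
[[297.31863964   0.         254.60274526]
 [  0.         297.31863964 194.83713629]
 [  0.           0.           1.        ]] [[-9.86986959e-01 -1.60799722e-01  4.38797618e-04]
 [-1.54977163e-01  9.51968785e-01  2.64078610e-01]
 [-4.28814886e-02  2.60574140e-01 -9.64501060e-01]] [0.59789885 0.18981101 0.45040436]
```

View pics/w1.png

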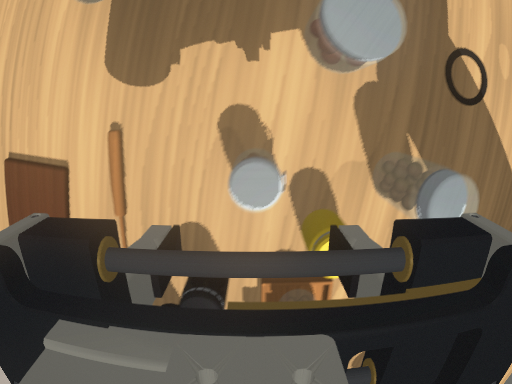

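The wrist view shows the loose jar's lid at about (256,183), with the yellow decoy at (322,230) and the tall jar at (445,195).

```bash
cat >> u.py <<'E'
def fray(s,p,z):
    K,R,t=s["intrinsics"],s["R"],s["t"]
    u=np.array([p[0]-K[0,2],p[1]-K[1,2]]);r=np.hypot(*u);th=r/K[0,0]
    d=R.T@np.array([*(np.sin(th)*u/max(r,1e-9)),np.cos(th)]);c=-R.T@t
    return c+d*(z-c[2])/d[2]
E
python3 - <<'E'
from u import *
s=ctrl.snapshot("wrist")
x,g,q,A=lid(s,(256,183),r=36);print(g,q,A,fray(s,g,.092))
print(fray(s,(229,183),.092),fray(s,(256,156),.092),fray(s,(256,210),.092),fray(s,(283,183),.092))
E
```

```text
(271.19525065963063, 186.21987686895338) 18.868061065673828 189.5 [ 0.61300841 -0.13327515  0.092     ]
[ 0.65558723 -0.12969025  0.092     ] [ 0.63316399 -0.16110709  0.092     ] [ 0.6240388  -0.10587358  0.092     ] [ 0.60180413 -0.13852248  0.092     ]
```

The estimates agree within a few mm and the TCP is already over the jar, so I'm descending to z≈0.055 and closing.

```bash
python3 -m creep '[{"grip":0,"delta_pos":[0,0,0.15],"rotation":[0,0,0]},{"grip":0,"delta_pos":[0,0,0.4],"rotation":[0,0,0]},{"grip":0,"delta_pos":[0,0,0.65],"rotation":[0,0,0]},{"grip":0,"delta_pos":[0,0,0.85],"rotation":[0,0,0]},{"grip":0,"delta_pos":[0,0,1.0],"rotation":[0,0,0]}]' 
python3 -m creep '[{"grip":0,"delta_pos":[0,0,0.2],"rotation":[0,0,0]},{"grip":0,"delta_pos":[0,0,0.4],"rotation":[0,0,0]},{"grip":0,"delta_pos":[0,0,0.6],"rotation":[0,0,0]},{"grip":0,"delta_pos":[0,0,0.78],"rotation":[0,0,0]},{"grip":0,"delta_pos":[0,0,0.9],"rotation":[0,0,0]}]'
python3 -m creep '[{"grip":0.1,"delta_pos":[0,0,0],"rotation":[0,0,0]},{"grip":0.2,"delta_pos":[0,0,0],"rotation":[0,0,0]},{"grip":0.25,"delta_pos":[0,0,0],"rotation":[0,0,0]},{"grip":0.3,"delta_pos":[0,0,0],"rotation":[0,0,0]},{"grip":0.35,"delta_pos":[0,0,0],"rotation":[0,0,0]}]'
python3 -m creep '[{"grip":0.5,"delta_pos":[0,0,0],"rotation":[0,0,0]},{"grip":1,"delta_pos":[0,0,0],"rotation":[0,0,0]},{"grip":1,"delta_pos":[0,0,0],"rotation":[0,0,0]},{"grip":1,"delta_pos":[0,0,0],"rotation":[0,0,0]},{"grip":1,"delta_pos":[0,0,0],"rotation":[0,0,0]}]'
```

```text
clock: 4.3
tool_pos: [0.6243, -0.1342, 0.1438]
orientation: [179.9, 0.0, -80.8]
force: [-0.4, -0.2, 0.6]
opening: 0.0876
gripper_force: 0.0
clock: 4.8
tool_pos: [0.6244, -0.1343, 0.0539]
orientation: [179.9, 0.0, -80.8]
force: [-0.4, -0.6, -0.1]
opening: 0.0874
gripper_force: 0.0
clock: 5.3
tool_pos: [0.6251, -0.1338, 0.0562]
orientation: [-180.0, -0.0, -80.7]
force: [-2.7, 0.6, 6.4]
opening: 0.0591
gripper_force: 30.1
clock: 5.8
tool_pos: [0.6251, -0.1338, 0.0562]
orientation: [-180.0, -0.0, -80.7]
force: [-3.0, -0.1, 5.7]
opening: 0.0591
gripper_force: 30.0
```

```bash
python3 -m creep '[{"grip":1,"delta_pos":[0,0,-0.1],"rotation":[0,0,0]},{"grip":1,"delta_pos":[0,0,-0.3],"rotation":[0,0,0]},{"grip":1,"delta_pos":[0,0,-0.55],"rotation":[0,0,0]},{"grip":1,"delta_pos":[0,0,-0.8],"rotation":[0,0,0]},{"grip":1,"delta_pos":[0,0,-1.0],"rotation":[0,0,0]}]' 
python3 -m creep '[{"grip":1,"delta_pos":[0,0,-0.2],"rotation":[0,0,0]},{"grip":1,"delta_pos":[0,0,-0.45],"rotation":[0,0,0]},{"grip":1,"delta_pos":[0,0,-0.7],"rotation":[0,0,0]},{"grip":1,"delta_pos":[0,0,-0.9],"rotation":[0,0,0]},{"grip":1,"delta_pos":[0,0,-1],"rotation":[0,0,0]}]'
python3 -m creep '[{"grip":1,"delta_pos":[-0.1,0.02,0],"rotation":[0,0,0]},{"grip":1,"delta_pos":[-0.3,0.05,0],"rotation":[0,0,0]},{"grip":1,"delta_pos":[-0.5,0.08,0],"rotation":[0,0,0]},{"grip":1,"delta_pos":[-0.73,0.12,0],"rotation":[0,0,0]},{"grip":1,"delta_pos":[-0.95,0.155,0],"rotation":[0,0,0]}]'
python3 -m creep '[{"grip":1,"delta_pos":[-0.2,0.03,0],"rotation":[0,0,0]},{"grip":1,"delta_pos":[-0.4,0.06,0],"rotation":[0,0,0]},{"grip":1,"delta_pos":[-0.6,0.1,0],"rotation":[0,0,0]},{"grip":1,"delta_pos":[-0.8,0.13,0],"rotation":[0,0,0]},{"grip":1,"delta_pos":[-0.95,0.155,0],"rotation":[0,0,0]}]'
python3 -m creep '[{"grip":1,"delta_pos":[-0.2,0.03,0],"rotation":[0,0,0]},{"grip":1,"delta_pos":[-0.4,0.06,0],"rotation":[0,0,0]},{"grip":1,"delta_pos":[-0.6,0.1,0],"rotation":[0,0,0]},{"grip":1,"delta_pos":[-0.8,0.13,0],"rotation":[0,0,0]},{"grip":1,"delta_pos":[-0.95,0.155,0],"rotation":[0,0,0]}]'
python3 - <<'E'
from u import *
o=ctrl.get_obs();print(o['tool_pos'],o['orientation'],o['joint_pos'])
R=toolR()
print(R.inv().apply(np.array([.5033,.2314,.245])-o['tool_pos'])*10)
s=ctrl.snapshot("top");cv2.imwrite("pics/t2.png",s["color"][:,:,::-1])
s=ctrl.snapshot("wrist");cv2.imwrite("pics/w2.png",s["color"][:,:,::-1])
E
```

```text
clock: 6.3
tool_pos: [0.6257, -0.1337, 0.1574]
orientation: [-179.9, -0.0, -80.7]
force: [0.6, 0.6, -0.7]
opening: 0.0597
gripper_force: 30.0
clock: 6.8
tool_pos: [0.626, -0.1337, 0.258]
orientation: [-179.8, -0.0, -80.7]
force: [-0.0, -0.3, -2.6]
opening: 0.0595
gripper_force: 30.0
clock: 7.3
tool_pos: [0.5934, -0.0412, 0.2538]
orientation: [179.9, 0.0, -80.8]
force: [0.3, 0.2, -2.1]
opening: 0.0596
gripper_force: 30.0
clock: 7.8
tool_pos: [0.5628, 0.0501, 0.2542]
orientation: [179.9, 0.0, -80.7]
force: [0.5, 0.4, -1.0]
opening: 0.0593
gripper_force: 30.0
clock: 8.3
tool_pos: [0.5326, 0.1412, 0.2547]
orientation: [179.9, -0.0, -80.7]
force: [-0.2, 0.2, -1.3]
opening: 0.0595
gripper_force: 30.0
[0.53258001 0.14116468 0.25467897] [ 1.79943178e+02 -5.37666722e-03 -8.07112157e+01] [ 3.52033582e+01  8.56209468e+00 -1.42454522e+01 -2.16847842e-02
 -6.72459132e+01 -2.59061801e+01]
[-0.93779107  0.1432153   0.09684378]
```

View pics/w2.png

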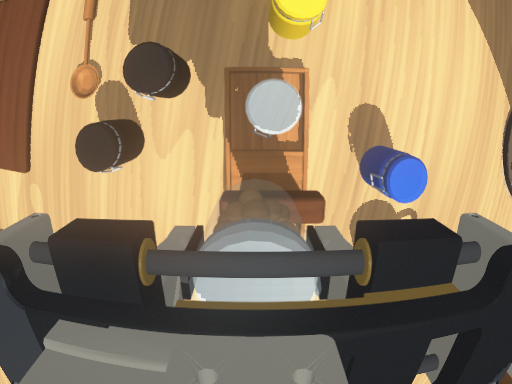

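The wrist view shows the jar held upright above the carrier. The far tray end runs from (225,68) to (309,68), the loaded lid is at (274,107), and the handle bar spans (220–324, 207). I'll use these to cross-check the carrier pose.

Run:
```python
from u import *
s=ctrl.snapshot("wrist")
a=fray(s,(225,68),.026);b=fray(s,(309,68),.026);m=(a+b)/2
print(a,b,np.linalg.norm(a-b),np.degrees(np.arctan2(*(a-b)[1::-1])))
ex=np.array([np.cos(np.radians(-80.8)),np.sin(np.radians(-80.8)),0])
print("centre from far end",m-.14*ex,"bay",m-.2245*ex,"jar",fray(s,(274,107),.092))
for p in((220,192),(324,192)):print(fray(s,p,.16))
```

```text
[0.59070607 0.0191708  0.026     ] [0.48937001 0.00126589 0.026     ] 0.10290569636307657 10.020079984008502
centre from far end [0.51765468 0.14841742 0.026     ] bay [0.50414472 0.23183044 0.026     ] jar [0.52773105 0.06049023 0.092     ]
[0.56346891 0.13749861 0.16      ]
[0.4788939  0.12360206 0.16      ]
```

```bash
python3 -m creep '[{"grip":1,"delta_pos":[-0.2,0.03,0],"rotation":[0,0,0]},{"grip":1,"delta_pos":[-0.4,0.06,0],"rotation":[0,0,0]},{"grip":1,"delta_pos":[-0.6,0.1,0],"rotation":[0,0,0]},{"grip":1,"delta_pos":[-0.8,0.12,0],"rotation":[0,0,0]},{"grip":1,"delta_pos":[-0.94,0.14,0],"rotation":[0,0,0]}]' >/dev/null
python3 -m creep '[{"grip":1,"delta_pos":[0,0,0],"rotation":[0,0,0]},{"grip":1,"delta_pos":[0,0,0.1],"rotation":[0,0,0]},{"grip":1,"delta_pos":[0,0,0.3],"rotation":[0,0,0]},{"grip":1,"delta_pos":[0,0,0.5],"rotation":[0,0,0]},{"grip":1,"delta_pos":[0,0,0.7],"rotation":[0,0,0]}]'
python3 -m creep '[{"grip":1,"delta_pos":[0,0,0.2],"rotation":[0,0,0]},{"grip":1,"delta_pos":[0,0,0.4],"rotation":[0,0,0]},{"grip":1,"delta_pos":[0,0,0.6],"rotation":[0,0,0]},{"grip":1,"delta_pos":[0,0,0.75],"rotation":[0,0,0]},{"grip":1,"delta_pos":[0,0,0.8],"rotation":[0,0,0]}]'
python3 -m creep '[{"grip":1,"delta_pos":[0,0,0.1],"rotation":[0,0,0]},{"grip":1,"delta_pos":[0,0,0.2],"rotation":[0,0,0]},{"grip":1,"delta_pos":[0,0,0.25],"rotation":[0,0,0]},{"grip":1,"delta_pos":[0,0,0.25],"rotation":[0,0,0]}]'
python3 - <<'E'
from u import *
for i in range(4):
  o=ctrl.get_obs();ctrl.snapshot("top");print(o['tool_pos'],o['force'],o['moment'])
E
```

```text
clock: 9.45
tool_pos: [0.5045, 0.2294, 0.1839]
orientation: [180.0, -0.0, -80.8]
force: [-0.0, 0.3, -1.8]
opening: 0.0596
gripper_force: 30.0
clock: 9.95
tool_pos: [0.5037, 0.2288, 0.1031]
orientation: [179.8, -0.1, -80.8]
force: [-0.4, -1.3, -2.4]
opening: 0.0594
gripper_force: 30.0
clock: 10.35
tool_pos: [0.5042, 0.2303, 0.0797]
orientation: [179.9, -0.0, -80.7]
force: [-0.1, -0.8, -3.0]
opening: 0.0591
gripper_force: 30.0
[0.50423863 0.23029187 0.07968748] [-0.13220353 -0.80981417 -2.99158604] [-0.01631135  0.13193046  0.04054795]
[0.50452922 0.23052858 0.08024628] [ 0.00912243  0.41271163 -2.14269707] [ 0.00313297  0.09163939 -0.02382851]
[0.50471419 0.23070493 0.08058709] [-0.16010298 -0.50256999 -2.00617219] [0.03135865 0.05801797 0.0158826 ]
[0.50481364 0.23081801 0.08081162] [ 0.52200327 -0.50385231 -2.27819118] [-0.01615361  0.11916234 -0.0153175 ]
```

```bash
python3 -m creep '[{"grip":1,"delta_pos":[0,0,0.04],"rotation":[0,0,0]},{"grip":1,"delta_pos":[0,0,0.08],"rotation":[0,0,0]},{"grip":1,"delta_pos":[0,0,0.12],"rotation":[0,0,0]},{"grip":1,"delta_pos":[0,0,0.13],"rotation":[0,0,0]},{"grip":1,"delta_pos":[0,0,0.13],"rotation":[0,0,0]}]'
python3 -m creep '[{"grip":1,"delta_pos":[0,0,0.01],"rotation":[0,0,0]},{"grip":1,"delta_pos":[0,0,0.02],"rotation":[0,0,0]},{"grip":1,"delta_pos":[0,0,0.02],"rotation":[0,0,0]}]'
```

```text
clock: 11.05
tool_pos: [0.5044, 0.2305, 0.067]
orientation: [180.0, -0.0, -80.7]
force: [0.1, -0.0, -2.2]
opening: 0.0598
gripper_force: 30.0
clock: 11.35
tool_pos: [0.5045, 0.2306, 0.0653]
orientation: [180.0, 0.0, -80.7]
force: [0.5, -0.5, -1.7]
opening: 0.0595
gripper_force: 30.0
```

```bash
python3 -m creep '[{"grip":1,"delta_pos":[0,0,0.01],"rotation":[0,0,0]},{"grip":1,"delta_pos":[0,0,0.01],"rotation":[0,0,0]},{"grip":1,"delta_pos":[0,0,0.01],"rotation":[0,0,0]}]'
```

```text
clock: 11.65
tool_pos: [0.5045, 0.2306, 0.0644]
orientation: [-180.0, 0.0, -80.7]
force: [0.4, -0.2, -1.5]
opening: 0.0595
gripper_force: 30.0
```

```bash
python3 -m creep '[{"grip":1,"delta_pos":[0,0,0.01],"rotation":[0,0,0]},{"grip":1,"delta_pos":[0,0,0.01],"rotation":[0,0,0]},{"grip":1,"delta_pos":[0,0,0.01],"rotation":[0,0,0]}]' | grep -E "pos|force"
python3 -m creep '[{"grip":1,"delta_pos":[0,0,0.005],"rotation":[0,0,0]},{"grip":1,"delta_pos":[0,0,0.005],"rotation":[0,0,0]},{"grip":1,"delta_pos":[0,0,0.005],"rotation":[0,0,0]}]'| grep -E "pos|force"
```

```text
tool_pos: [0.5046, 0.2306, 0.0641]
force: [-2.4, -0.8, 5.2]
gripper_force: 30.0
tool_pos: [0.5046, 0.2306, 0.0641]
force: [-4.8, -1.4, 10.2]
gripper_force: 30.0
```

The jar is down. I'll ease off the press, open slowly and rise.

```bash
python3 -m creep '[{"grip":1,"delta_pos":[0,0,-0.01],"rotation":[0,0,0]},{"grip":1,"delta_pos":[0,0,-0.01],"rotation":[0,0,0]},{"grip":0.3,"delta_pos":[0,0,-0.01],"rotation":[0,0,0]},{"grip":0.25,"delta_pos":[0,0,-0.01],"rotation":[0,0,0]},{"grip":0.2,"delta_pos":[0,0,-0.01],"rotation":[0,0,0]}]'
python3 -m creep '[{"grip":0.1,"delta_pos":[0,0,0],"rotation":[0,0,0]},{"grip":0,"delta_pos":[0,0,0],"rotation":[0,0,0]},{"grip":0,"delta_pos":[0,0,0],"rotation":[0,0,0]},{"grip":0,"delta_pos":[0,0,0],"rotation":[0,0,0]},{"grip":0,"delta_pos":[0,0,0],"rotation":[0,0,0]}]'
python3 -m creep '[{"grip":0,"delta_pos":[0,0,-0.1],"rotation":[0,0,0]},{"grip":0,"delta_pos":[0,0,-0.3],"rotation":[0,0,0]},{"grip":0,"delta_pos":[0,0,-0.55],"rotation":[0,0,0]},{"grip":0,"delta_pos":[0,0,-0.8],"rotation":[0,0,0]},{"grip":0,"delta_pos":[0,0,-1.0],"rotation":[0,0,0]}]' 
python3 -m creep '[{"grip":0,"delta_pos":[0,0,-0.2],"rotation":[0,0,0]},{"grip":0,"delta_pos":[0,0,-0.4],"rotation":[0,0,0]},{"grip":0,"delta_pos":[0,0,-0.6],"rotation":[0,0,0]},{"grip":0,"delta_pos":[0,0,-0.75],"rotation":[0,0,0]},{"grip":0,"delta_pos":[0,0,-0.8],"rotation":[0,0,0]}]'
python3 - <<'E'
from u import *
ctrl.snapshot("top");s=ctrl.snapshot("wrist");cv2.imwrite("pics/w3.png",s["color"][:,:,::-1])
s=ctrl.snapshot("scene")
b=s["color"][160:260,190:340,::-1]
cv2.imwrite("pics/s3c.png",cv2.resize(b,None,fx=5,fy=5,interpolation=cv2.INTER_CUBIC))
o=ctrl.get_obs();print(o['tool_pos'],o['orientation'],o['clock'])
E
```

```text
clock: 12.75
tool_pos: [0.5046, 0.2306, 0.0638]
orientation: [-180.0, -0.0, -80.7]
force: [0.3, -0.2, 0.6]
opening: 0.0683
gripper_force: 0.0
clock: 13.25
tool_pos: [0.5045, 0.2306, 0.0639]
orientation: [180.0, -0.0, -80.7]
force: [-0.6, -0.5, 0.9]
opening: 0.0877
gripper_force: 0.0
clock: 13.75
tool_pos: [0.5049, 0.2308, 0.1663]
orientation: [-179.9, 0.0, -80.7]
force: [-0.1, 0.6, 0.5]
opening: 0.0877
gripper_force: 0.0
clock: 14.25
tool_pos: [0.5051, 0.2309, 0.2464]
orientation: [-179.8, 0.1, -80.7]
force: [-1.2, -0.2, 0.2]
opening: 0.0877
gripper_force: 0.0
[0.50431045 0.23052008 0.24388844] [-1.79993624e+02  2.48541216e-02 -8.07394017e+01] 14.4
```

View pics/s3c.png

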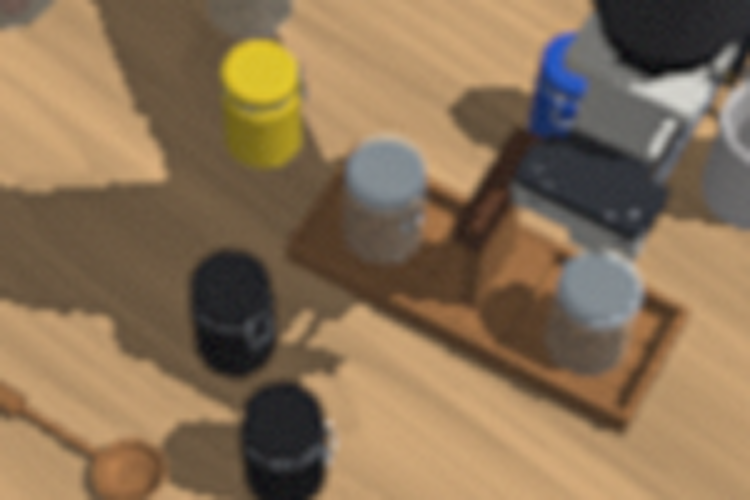

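View pics/w3.png

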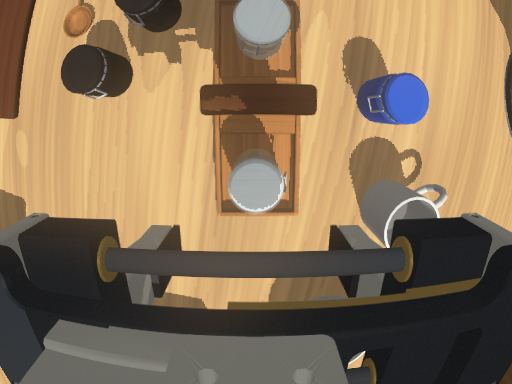

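Both jars stand upright in their bays. In the wrist view the handle bar's top spans (201–316, 85–114) and the new lid is at (257,184). I'll work out the handle point.

Run:
```python
from u import *
s=ctrl.snapshot("wrist")
P=np.array([fray(s,p,.16) for p in((201,85),(316,85),(316,114),(202,114))])
print(P,P.mean(0));print("jar",fray(s,(257,184),.1))
for p in ((215,214),(298,214)):print(fray(s,p,.026))
a,b=fray(s,(215,214),.026),fray(s,(298,214),.026);ex=np.array([.16,-.987,0]);c=(a+b)/2+.14*ex;print("centre",c)
o=ctrl.get_obs();print(o['tool_pos'])
h=np.array([.517,.148,.145]);print(toolR().inv().apply(h-o['tool_pos'])*10)
```

```text
[[0.56020386 0.14409258 0.16      ]
 [0.47570081 0.1300961  0.16      ]
 [0.47192271 0.15187381 0.16      ]
 [0.55612763 0.16577044 0.16      ]] [0.51598875 0.14795823 0.16      ]
jar [0.50410896 0.22631968 0.1       ]
[0.54720756 0.29064923 0.026     ]
[0.4426264  0.27371951 0.026     ]
centre [0.51731698 0.14400437 0.026     ]
[0.50411425 0.23034562 0.24326547]
[0.83327371 0.00445291 0.98281725]
```

```bash
python3 -m creep '[{"grip":0,"delta_pos":[0.15,0,0],"rotation":[0,0,0]},{"grip":0,"delta_pos":[0.35,0,0],"rotation":[0,0,0]},{"grip":0,"delta_pos":[0.55,0,0],"rotation":[0,0,0]},{"grip":0,"delta_pos":[0.75,0,0],"rotation":[0,0,0]},{"grip":0,"delta_pos":[0.83,0.005,0],"rotation":[0,0,0]}]' >/dev/null
python3 -m creep '[{"grip":0,"delta_pos":[0,0,0],"rotation":[0,0,-0.06]},{"grip":0,"delta_pos":[0,0,0],"rotation":[0,0,-0.14]},{"grip":0,"delta_pos":[0,0,0],"rotation":[0,0,-0.22]},{"grip":0,"delta_pos":[0,0,0],"rotation":[0,0,-0.31]},{"grip":0,"delta_pos":[0,0,0],"rotation":[0,0,-0.4]}]' >/dev/null
python3 -m creep '[{"grip":0,"delta_pos":[0,0,0],"rotation":[0,0,-0.09]},{"grip":0,"delta_pos":[0,0,0],"rotation":[0,0,-0.18]},{"grip":0,"delta_pos":[0,0,0],"rotation":[0,0,-0.27]},{"grip":0,"delta_pos":[0,0,0],"rotation":[0,0,-0.34]},{"grip":0,"delta_pos":[0,0,0],"rotation":[0,0,-0.4]}]' >/dev/null
python3 -m creep '[{"grip":0,"delta_pos":[0,0,0],"rotation":[0,0,-0.08]},{"grip":0,"delta_pos":[0,0,0],"rotation":[0,0,-0.15]},{"grip":0,"delta_pos":[0,0,0],"rotation":[0,0,-0.2]},{"grip":0,"delta_pos":[0,0,0],"rotation":[0,0,-0.2]},{"grip":0,"delta_pos":[0,0,0],"rotation":[0,0,-0.2]}]'
python3 - <<'E'
from u import *
o=ctrl.get_obs();print(o['tool_pos'],o['orientation'],o['joint_pos'])
print(toolR().inv().apply(np.array([.5165,.148,.143])-o['tool_pos'])*10)
E
```

```text
clock: 16.45
tool_pos: [0.5173, 0.1484, 0.2435]
orientation: [180.0, 0.0, 9.1]
force: [0.1, 0.6, 0.2]
opening: 0.0875
gripper_force: 0.0
[0.51727005 0.14837207 0.24347488] [1.79985374e+02 3.50304783e-02 9.11744471e+00] [ 3.68829389e+01  7.75179189e+00 -1.67378177e+01 -3.71019457e-03
 -6.55482010e+01  6.22360471e+01]
[-0.00757852  0.002197    1.00475423]
```

```bash
python3 -m creep '[{"grip":0,"delta_pos":[0,0,0.15],"rotation":[0,0,0]},{"grip":0,"delta_pos":[0,0,0.35],"rotation":[0,0,0]},{"grip":0,"delta_pos":[0,0,0.6],"rotation":[0,0,0]},{"grip":0,"delta_pos":[0,0,0.85],"rotation":[0,0,0]},{"grip":0,"delta_pos":[0,0,1.0],"rotation":[0,0,0]}]'
python3 -m creep '[{"grip":0.2,"delta_pos":[0,0,0],"rotation":[0,0,0]},{"grip":0.4,"delta_pos":[0,0,0],"rotation":[0,0,0]},{"grip":0.5,"delta_pos":[0,0,0],"rotation":[0,0,0]},{"grip":0.6,"delta_pos":[0,0,0],"rotation":[0,0,0]},{"grip":0.7,"delta_pos":[0,0,0],"rotation":[0,0,0]}]'
python3 -m creep '[{"grip":0.8,"delta_pos":[0,0,0],"rotation":[0,0,0]},{"grip":1,"delta_pos":[0,0,0],"rotation":[0,0,0]},{"grip":1,"delta_pos":[0,0,0],"rotation":[0,0,0]},{"grip":1,"delta_pos":[0,0,0],"rotation":[0,0,0]},{"grip":1,"delta_pos":[0,0,0],"rotation":[0,0,0]}]'
```

```text
clock: 16.95
tool_pos: [0.5165, 0.148, 0.1418]
orientation: [180.0, 0.1, 9.1]
force: [-0.1, -0.7, -0.6]
opening: 0.0879
gripper_force: 0.0
clock: 17.45
tool_pos: [0.5177, 0.1488, 0.1447]
orientation: [-180.0, -0.1, 9.3]
force: [0.3, -0.8, 0.1]
opening: 0.0526
gripper_force: 0.0
clock: 17.95
tool_pos: [0.5174, 0.1484, 0.1439]
orientation: [180.0, 0.0, 9.3]
force: [-0.9, -2.0, 1.4]
opening: 0.0241
gripper_force: 30.0
```

The bar is gripped with a 24 mm opening at 30 N. I'm lifting slowly.

```bash
python3 -m creep '[{"grip":1,"delta_pos":[0,0,-0.02],"rotation":[0,0,0]},{"grip":1,"delta_pos":[0,0,-0.05],"rotation":[0,0,0]},{"grip":1,"delta_pos":[0,0,-0.1],"rotation":[0,0,0]},{"grip":1,"delta_pos":[0,0,-0.15],"rotation":[0,0,0]},{"grip":1,"delta_pos":[0,0,-0.2],"rotation":[0,0,0]}]'
python3 -m creep '[{"grip":1,"delta_pos":[0,0,-0.05],"rotation":[0,0,0]},{"grip":1,"delta_pos":[0,0,-0.1],"rotation":[0,0,0]},{"grip":1,"delta_pos":[0,0,-0.15],"rotation":[0,0,0]},{"grip":1,"delta_pos":[0,0,-0.2],"rotation":[0,0,0]},{"grip":1,"delta_pos":[0,0,-0.25],"rotation":[0,0,0]}]'
python3 -m creep '[{"grip":1,"delta_pos":[0,0,-0.05],"rotation":[0,0,0]},{"grip":1,"delta_pos":[0,0,-0.1],"rotation":[0,0,0]},{"grip":1,"delta_pos":[0,0,-0.15],"rotation":[0,0,0]},{"grip":1,"delta_pos":[0,0,-0.2],"rotation":[0,0,0]},{"grip":1,"delta_pos":[0,0,-0.25],"rotation":[0,0,0]}]'
python3 -m creep '[{"grip":1,"delta_pos":[0,0,-0.05],"rotation":[0,0,0]},{"grip":1,"delta_pos":[0,0,-0.1],"rotation":[0,0,0]},{"grip":1,"delta_pos":[0,0,-0.15],"rotation":[0,0,0]},{"grip":1,"delta_pos":[0,0,-0.2],"rotation":[0,0,0]},{"grip":1,"delta_pos":[0,0,-0.25],"rotation":[0,0,0]}]'
python3 -m creep '[{"grip":1,"delta_pos":[0,0,-0.04],"rotation":[0,0,0]},{"grip":1,"delta_pos":[0,0,-0.06],"rotation":[0,0,0]},{"grip":1,"delta_pos":[0,0,-0.07],"rotation":[0,0,0]},{"grip":1,"delta_pos":[0,0,-0.07],"rotation":[0,0,0]},{"grip":1,"delta_pos":[0,0,-0.07],"rotation":[0,0,0]}]'
python3 -m creep '[{"grip":1,"delta_pos":[0,0,0],"rotation":[0,0,0]},{"grip":1,"delta_pos":[0,0,0],"rotation":[0,0,0]},{"grip":1,"delta_pos":[0,0,0],"rotation":[0,0,0]},{"grip":1,"delta_pos":[0,0,0],"rotation":[0,0,0]},{"grip":1,"delta_pos":[0,0,0],"rotation":[0,0,0]}]'
python3 - <<'E'
from u import *
s=ctrl.snapshot("scene");b=s["color"][110:260,150:350,::-1]
cv2.imwrite("pics/s4c.png",cv2.resize(b,None,fx=4,fy=4,interpolation=cv2.INTER_CUBIC))
o=ctrl.get_obs();print(o['tool_pos'],o['orientation'],o['force'],o['moment'])
E
```

```text
clock: 18.45
tool_pos: [0.5173, 0.1486, 0.1642]
orientation: [-180.0, 0.0, 9.3]
force: [-0.2, -0.1, -7.0]
opening: 0.0239
gripper_force: 30.0
clock: 18.95
tool_pos: [0.5173, 0.1486, 0.1893]
orientation: [-180.0, -0.0, 9.3]
force: [-0.4, -0.6, -8.3]
opening: 0.024
gripper_force: 30.0
clock: 19.45
tool_pos: [0.5174, 0.1486, 0.2143]
orientation: [-180.0, 0.0, 9.3]
force: [-0.6, 0.7, -8.1]
opening: 0.0236
gripper_force: 30.0
clock: 19.95
tool_pos: [0.5174, 0.1486, 0.2393]
orientation: [180.0, 0.0, 9.3]
force: [-0.5, -0.3, -8.1]
opening: 0.0236
gripper_force: 30.0
clock: 20.45
tool_pos: [0.5173, 0.1485, 0.2456]
orientation: [180.0, 0.0, 9.3]
force: [0.7, -0.3, -8.8]
opening: 0.0239
gripper_force: 30.0
clock: 20.95
tool_pos: [0.5174, 0.1486, 0.2459]
orientation: [-180.0, -0.0, 9.3]
force: [0.1, 0.2, -8.9]
opening: 0.0237
gripper_force: 30.0
[0.51738229 0.14857467 0.24583065] [1.79999895e+02 3.62670237e-03 9.26307484e+00] [ 0.27890896  0.21970586 -7.59891829] [-0.02994024  0.16646545  0.03390482]
```

View pics/s4c.png

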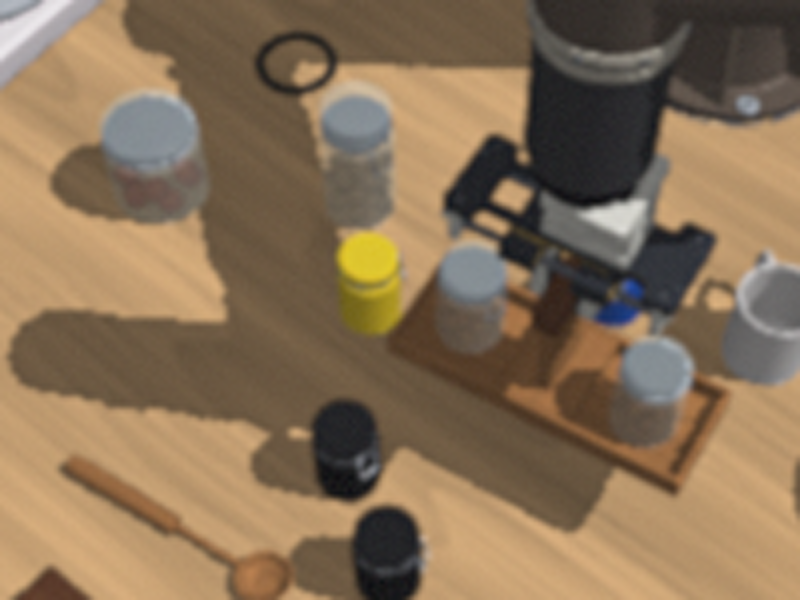

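The carrier hangs level about 10 cm up: near rim from (390,345) to (680,488), with both jars upright at (472,300) and (652,390). The wrist carries a steady 8–9 N. I'm handing in.

```bash
python3 -c "
from plant import ctrl
print(ctrl.close_job())"
```

```text
the job is handed in; nothing more can be done
None
```

The loose jar is in the empty bay, the arm is holding the carrier level by its handle about 10 cm up with both jars upright, and the job is handed in; no verdict was returned.

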